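# Draw a coupon from the chute, earth it and switch on

## Robot

A 7-joint arm with a two-finger parallel gripper is mounted at the origin on the work surface. World frame = base frame: x ahead of the robot, y to its left, z up, the work surface at z = 0. Lengths are in m, angles in rad, forces in N, time in s.
With the tool pointing down it reaches from about 0.4 to 0.85 m from the base axis. Payload 10.4 kg.
Tool frame: the origin (TCP) lies midway between the tips of the shut fingers; the grasp point (between the pads) lies 19 mm behind it; y points along the fingers, x is the direction in which the jaws open and shut, and the axes are right-handed (so a half turn about y gives the same grasp; the last joint's range is limited). The gripper opens to 87 mm and grips with 3 to 60 N. Pads are 19 mm wide; open, the fingers measure 117 mm over their backs; the gripper's body (75 mm by 190 mm) begins 51 mm behind the grasp point.
Start: joints at [-1.34, 0.332, -0.065, 1.46, 0.022, 1.35, -0.088], TCP at [0.157, 0.605, 0.223] pointing down, gripper open.
Joint ranges: [-2.6, 2.6], [-0.5, 2.12], [-1.47, 1.34], [0.16, 2.42], [-1.27, 4.41], [0.06, 2.06], [-2.6, 2.6]. Speed limits (rad/s): [2.22, 2.22, 2.79, 2.79, 3.14, 3.14, 3.14].

## Interface

Orientations are given as a unit quaternion [x, y, z, w].
In Python, from bench import r gives the robot as it stands. The module is installed in compiled form; this text tells all that it offers.
- The arm moves only by the tool arm_command, never from a script. Its argument "deltas" is one flat list of numbers, 6 for each row, row after row: the shift along the tool's x, y, z in m, then the turn, a rotation vector about the tool's x, y, z in degrees. In form: [tx, ty, tz, ax, ay, az, tx, ty, tz, ax, ay, az, ...]. A call has 1 to 8 rows; each row is the pose to reach, as a shift and turn from the pose commanded when the call began, along the tool's axes at that moment; what a row does not reach only later rows make up. A row lasts 1/8 s, in which the tool goes at most 62.5 mm and 10.7 degrees, less where a joint would pass 70% of its speed; a pose out of reach is approached as far as the arm can. A call with a gripper value outside its range is refused whole. "hand" is the opening, from 0 (shut) to 1 (fully open), set as the call begins (left out, the last holds). The fingers move at their own pace and stop on an object; "grip_force" is the grip in N (left out, the last holds). Time passes only in rows, so rows that repeat a pose let the fingers close. It gives the time, the measured TCP pose, the force and the opening at its end, in the units of the state.
- r.read_state(): the state, without advancing time (a new reading comes with each control period).
- r.camera(name): name is "scene" or "top" or "wrist"; returns a dict with "image" (384x512x3 uint8, red, green, blue), "intrinsics" (3x3 intrinsics, pixels), "world_from_camera" (4x4, takes a point from camera to world coordinates); the wrist camera has in their place "hand_eye" (4x4, takes a point from camera to tool coordinates, whose origin is the TCP and whose axes are the tool frame's). Camera axes: x right, y down, z forward; pixel columns grow to the right and rows downward; lengths in m; the calibration is good to about 2 mm. A picture is of the moment at which its call begins: read the wrist's pose just before it. There is no depth.
- r.close_job(): hands the job in, once; it reports no verdict.
Trained networks look in a picture, given as the dict that the camera call returned (one of the last four; its "shot" number tells which), for a name from the list of things; names that differ only in an ending like _2 or _b are one class to them, and where a whole thing is asked for, a point or a joint stands for the part that bears it (a point fixed in the world has none). Each returns a list of dicts, best first, with "conf" (0 to 1); they miss things now and then, are a little off and sometimes report something else, mostly with a low value. They report only what shows in the picture. A call takes as long as a camera call. They do not tell look-alikes from the thing itself.
- r.boxes_of(picture, query): "centre" ([row, column] in pixels, amid what is visible of it).
- r.regions_of(picture, query): "region" (384x512 bool, what is visible of it) and "centre" ([row, column] in pixels, amid what is visible of it).
The state is a dict: "time": time; "joint_positions": joint angles; "joint_vel": joint speeds; "joint_torque": joint torques, N m; "ee_pos": TCP position; "eef_rot": TCP orientation; "ft_force": force on the tool from outside, world axes, zero at the start; "torque": the same for the moment, N m; "width": finger opening in m.
Only numpy, scipy, OpenCV 4.12 (cv2) and the standard library are available. Lean on these libraries where they do the work, as an engineer would, in place of code of your own. Each camera call takes 0.05 s, during which the arm holds its last target.

## Task

Draw the bottom aluminium coupon out of the chute and slide it across the deck, without lifting it, wholly onto the copper pad until both of its ends rest against the two copper stops; the coupons above must stay stacked in the chute. Only then flip the two blue toggles fully over to on (away from the robot), leaving the black toggles, the steel weight, the dolly block, the tub and the red tin as they are.

Things in the scene. Friction and masses are not known exactly. Their poses are not given: they have to be found in the camera images.
- feeder: Fixed grey deck, top at z 10, x -80..80, y -240..160 (mm, own frame, origin on the table). A coupon is drawn along +y, slid to the stops along +x. Yellow open-top chute: inside x -67..-13, y -235..-73, walls 4, top at z 60; its front wall (gate, y -73..-68) leaves a slot 12 high for the bottom coupon only. Copper pad, flush: x 3..67, y -50..140.
- home (a point): Where the coupon's origin must lie: (35, 45, 10) mm in the feeder's frame, on the deck. Same axes as the feeder. Two copper stop blocks, 12 mm high, 30 mm long in y, have their faces 25 mm ahead of it (feeder x = 60), centred 68 mm to either side in y; the 106 mm between them are open.
- coupon: Bottom coupon: dog-bone aluminium plate 160 mm long (its y), 8 thick; two heads 50 wide, 24 long; waist 24 wide, 112 long; about 0.11 kg. Origin: centre of underside. Flat on the deck along the feeder's y, it sticks 56 to 66 mm out of the slot: front head and 32 mm or more of waist are free; fingers fit beside the waist, behind the head's shoulders. The stack rests on its rear.
- stack1: Coupon number 1 above the bottom one, of the same shape, in the chute; sinks 8 mm when the bottom one is out. Its origin is the centre of its underside.
- stack2: Coupon number 2 above the bottom one, of the same shape, in the chute; sinks 8 mm when the bottom one is out. Its origin is the centre of its underside.
- stack3: Coupon number 3 above the bottom one, of the same shape, in the chute; sinks 8 mm when the bottom one is out. Its origin is the centre of its underside.
- stack4: Coupon number 4 above the bottom one, of the same shape, in the chute; sinks 8 mm when the bottom one is out. Its origin is the centre of its underside.
- bank: Fixed grey box 90 x 200 x 30 mm with a row of five toggles along its y, 36 mm apart, on its top. Origin: centre of its underside. Its x is the direction in which the toggles flip to on.
- blue_a (a joint): Blue toggle, rad: 0 is off (leaning to the bank's -x, towards the robot), 0.9 fully on (leaning to +x); stays where it is left, about 1.5 N at the tip. To be switched on.
- blue_b (a joint): Blue toggle, rad: 0 is off (leaning to the bank's -x, towards the robot), 0.9 fully on (leaning to +x); stays where it is left, about 1.5 N at the tip. To be switched on.
- black_a (a joint): Black toggle, rad: 0 is off (leaning to the bank's -x, towards the robot), 0.9 fully on (leaning to +x); stays where it is left, about 1.5 N at the tip. To be left as it is (it may be on or off).
- black_b (a joint): Black toggle, rad: 0 is off (leaning to the bank's -x, towards the robot), 0.9 fully on (leaning to +x); stays where it is left, about 1.5 N at the tip. To be left as it is (it may be on or off).
- black_c (a joint): Black toggle, rad: 0 is off (leaning to the bank's -x, towards the robot), 0.9 fully on (leaning to +x); stays where it is left, about 1.5 N at the tip. To be left as it is (it may be on or off).
- blue_a_tip (a point): Centre of the blue ball, 20 mm across, at the end of toggle blue_a; 45 mm from the hinge, which lies along the bank's y, 40 mm above the table, on the bank's middle line (bank x = 0). The lever is 7 mm thick.
- blue_b_tip (a point): Centre of the blue ball, 20 mm across, at the end of toggle blue_b; 45 mm from the hinge, which lies along the bank's y, 40 mm above the table, on the bank's middle line (bank x = 0). The lever is 7 mm thick.
- black_a_tip (a point): Centre of the black ball, 20 mm across, at the end of toggle black_a; 45 mm from the hinge, which lies along the bank's y, 40 mm above the table, on the bank's middle line (bank x = 0). The lever is 7 mm thick.
- black_b_tip (a point): Centre of the black ball, 20 mm across, at the end of toggle black_b; 45 mm from the hinge, which lies along the bank's y, 40 mm above the table, on the bank's middle line (bank x = 0). The lever is 7 mm thick.
- black_c_tip (a point): Centre of the black ball, 20 mm across, at the end of toggle black_c; 45 mm from the hinge, which lies along the bank's y, 40 mm above the table, on the bank's middle line (bank x = 0). The lever is 7 mm thick.
- weight: Steel slide-hammer weight, 38 mm across, 48 mm high, standing on the deck beside the chute. Its origin is the centre of its underside.
- dolly: Dark steel dolly block 50 x 75 x 28 mm lying behind the toggle bank. Its origin is the centre of its underside.
- tub: White plastic tub 110 x 150 x 60 mm. Its origin is the centre of its underside.
- can: Red tin, 54 mm across, 65 mm high. Its origin is the centre of its underside.
Not all that is in view belongs to the job. What is shaped like the coupon but purple is not meant.

How it is judged:
By the outcome, as a careful person would: the job done as asked, in the order asked, and still so for the second after the job is handed in, with the robot touching nothing.
It also fails if it takes over 59 s, if anything falls off the work surface, if the arm or the gripper's body presses on something with over 40 N, if the wrist force passes 120 N, or if a joint passes its speed limit or range.

## Working session

There is one attempt and no reset: what is moved stays moved. The work goes in short steps, Python scripts to look and compute and a tool call to move; the robot and the scene stay as the last step left them, time stands still between calls to the robot, and variables do not carry over. Pictures are saved under pics/ and viewed, and the job is handed in when it is done.

Besides the shell and the picture viewer there is one more tool, called after "Request:" as name(argument=value, ...) on one line, values as JSON. arm_command: Moves the arm, as the interface text tells. Its arguments: {"type":"object","properties":{"deltas":{"type":"array","items":{"type":"number"}},"hand":{"type":"number"},"grip_force":{"type":"number"}},"required":["deltas"]}

```bash
mkdir -p pics; ls; cat > h.py <<'E'
import numpy as np, cv2
from bench import r
from scipy.spatial.transform import Rotation as R
def snap(name,fn):
    s=r.read_state(); p=r.camera(name)
    cv2.imwrite('pics/'+fn,cv2.cvtColor(p['image'],cv2.COLOR_RGB2BGR)); 
    p['s']=s
    return p
def wfc(p):
    if 'world_from_camera' in p: return np.array(p['world_from_camera'])
    T=np.eye(4); T[:3,:3]=R.from_quat(p['s']['eef_rot']).as_matrix(); T[:3,3]=p['s']['ee_pos']
    return T@np.array(p['hand_eye'])
def ray(p,rc):
    T=wfc(p);K=np.array(p['intrinsics'])
    d=T[:3,:3]@np.linalg.inv(K)@np.array([rc[1],rc[0],1.]); return T[:3,3],d
def atz(p,rc,z):
    o,d=ray(p,rc); return o+d*(z-o[2])/d[2]
def proj(p,X):
    T=np.linalg.inv(wfc(p));c=T[:3,:3]@np.array(X)+T[:3,3];u=np.array(p['intrinsics'])@c
    return np.array([u[1]/u[2],u[0]/u[2]])
def tri(obs):
    A=np.zeros((3,3));b=np.zeros(3)
    for p,rc in obs:
        o,d=ray(p,rc);d=d/np.linalg.norm(d);M=np.eye(3)-np.outer(d,d);A+=M;b+=M@o
    return np.linalg.solve(A,b)
E
python3 - <<'E'
from h import *
s=r.read_state();print({k:np.round(v,4) for k,v in s.items()})
import pickle
for n in['scene','top','wrist']:
    p=snap(n,n+'0.png');pickle.dump(p,open(n+'0.pkl','wb'))
    print(n,np.round(wfc(p),3).tolist(),np.round(p['intrinsics'],1).tolist())
    for q in['feeder','coupon','bank','blue_a_tip','black_a_tip','weight','can','tub','dolly']:
        print(q,[(np.round(b['centre']).tolist(),round(b['conf'],2)) for b in r.boxes_of(p,q)])
E
```

```text
pics
{'time': np.float64(0.0), 'joint_positions': array([-1.3396,  0.3329, -0.0647,  1.4609,  0.0216,  1.3499, -0.0885]), 'joint_vel': array([ 0.001 , -0.0008, -0.0008,  0.0004,  0.0005, -0.0014,  0.0003]), 'joint_torque': array([-2.00000e-04, -6.23242e+01,  2.42000e-02, -3.89909e+01,
       -6.14000e-02,  3.97000e-02,  2.00000e-04]), 'ee_pos': array([0.1568, 0.6046, 0.2217]), 'eef_rot': array([ 0.5596,  0.4323, -0.4331, -0.5589]), 'ft_force': array([ 0.377 , -1.1117, -1.4403]), 'torque': array([-0.0041,  0.0555, -0.0325]), 'width': np.float64(0.0866)}
scene [[-0.855, 0.437, -0.279, 0.805], [0.518, 0.709, -0.478, 0.48], [-0.011, -0.553, -0.833, 0.836], [0.0, 0.0, 0.0, 1.0]] [[373.5, 0.0, 246.6], [0.0, 373.5, 194.0], [0.0, 0.0, 1.0]]
feeder [([169.0, 213.0], 0.73)]
coupon [([174.0, 308.0], 0.82), ([149.0, 220.0], 0.72), ([114.0, 266.0], 0.69)]
bank [([291.0, 324.0], 0.72)]
blue_a_tip []
black_a_tip [([300.0, 358.0], 0.42)]
weight [([129.0, 175.0], 0.68), ([292.0, 334.0], 0.45)]
can [([185.0, 138.0], 0.81)]
tub [([264.0, 180.0], 0.69)]
dolly [([287.0, 265.0], 0.84)]
top [[-0.004, -0.98
[... 186 characters left out ...]
83)]
coupon [([300.0, 371.0], 0.82), ([288.0, 268.0], 0.8), ([220.0, 151.0], 0.74), ([216.0, 336.0], 0.55), ([229.0, 178.0], 0.22)]
bank [([221.0, 161.0], 0.56), ([124.0, 338.0], 0.45)]
blue_a_tip []
black_a_tip [([225.0, 113.0], 0.55)]
weight [([186.0, 384.0], 0.66)]
can [([122.0, 339.0], 0.88)]
tub [([200.0, 328.0], 0.62), ([119.0, 239.0], 0.57), ([213.0, 134.0], 0.41)]
dolly [([176.0, 182.0], 0.68), ([230.0, 160.0], 0.35)]
wrist [[0.251, 0.924, 0.289, 0.078], [0.968, -0.239, -0.075, 0.626], [-0.0, 0.298, -0.955, 0.384], [0.0, 0.0, 0.0, 1.0]] [[344.1, 0.0, 255.3], [0.0, 344.1, 190.6], [0.0, 0.0, 1.0]]
feeder []
coupon []
bank []
blue_a_tip []
black_a_tip []
weight []
can []
tub []
dolly []
```

```bash
python3 - <<'E'
from h import *
import pickle
print(R.from_quat(r.read_state()['eef_rot']).as_matrix().round(3))
for n in['scene','top']:
    im=cv2.imread(f'pics/{n}0.png');cv2.imwrite(f'pics/{n}0b.png',cv2.resize(im,(800,600),interpolation=cv2.INTER_CUBIC))
E
```

```text
[[ 0.251  0.    -0.968]
 [ 0.968  0.     0.251]
 [ 0.    -1.     0.   ]]
```

View pics/scene0.png

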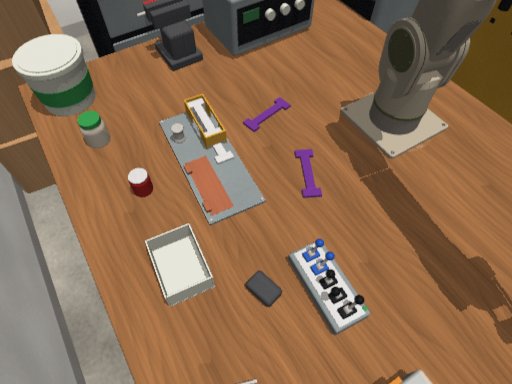

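View pics/top0.png

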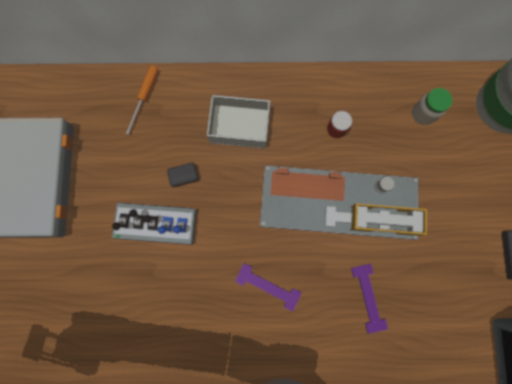

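View pics/wrist0.png

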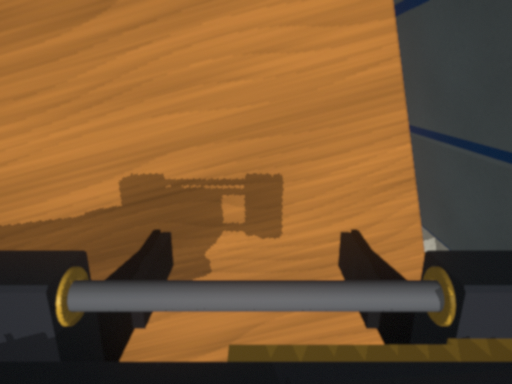

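```bash
python3 - <<'E'
from h import *
import pickle
for n,(a,b,c,d) in {'top':(150,250,250,440),'scene':(90,225,150,275)}.items():
    im=cv2.imread(f'pics/{n}0.png')[a:b,c:d];f=min(800/(d-c),600/(b-a))
    cv2.imwrite(f'pics/{n}0c.png',cv2.resize(im,None,fx=f,fy=f,interpolation=cv2.INTER_CUBIC));print(n,f)
im=cv2.imread('pics/top0.png')[190:255,100:205];cv2.imwrite('pics/top0d.png',cv2.resize(im,None,fx=7.5,fy=7.5,interpolation=cv2.INTER_CUBIC))
E
```

```text
top 4.2105263157894735
scene 4.444444444444445
```

View pics/top0c.png

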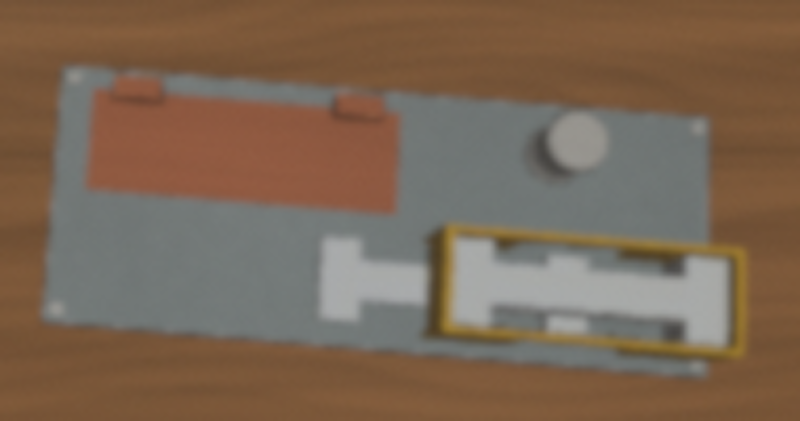

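View pics/scene0c.png

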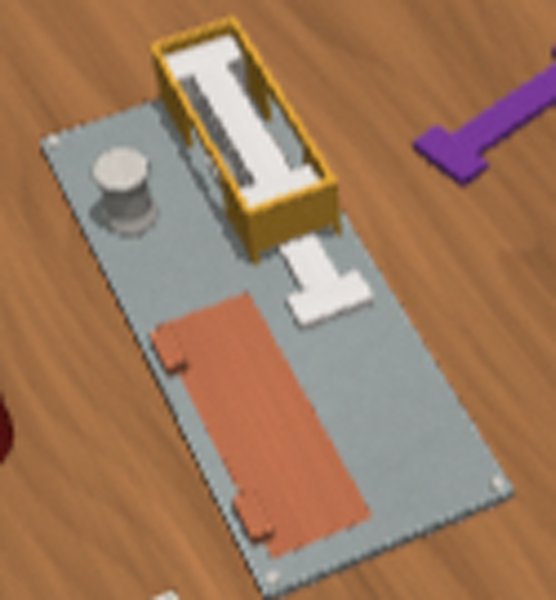

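View pics/top0d.png

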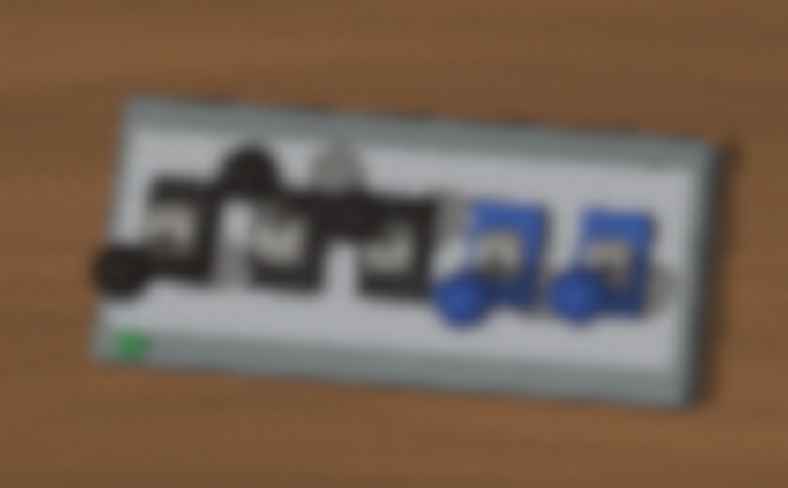

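```bash
cat >> h.py <<'E'
def fit2d(F,W):
    F=np.array(F);W=np.array(W);fc=F.mean(0);wc=W.mean(0);f=F-fc;w=W-wc
    th=np.arctan2((f[:,0]*w[:,1]-f[:,1]*w[:,0]).sum(),(f*w).sum())
    Rm=np.array([[np.cos(th),-np.sin(th)],[np.sin(th),np.cos(th)]]);t=wc-Rm@fc
    return th,t,W-(F@Rm.T+t)
E
python3 - <<'E'
from h import *
import pickle
p=pickle.load(open('top0.pkl','rb'))
k=4.2105
px=[(65,67),(708,118),(706,376),(43,320)]
F=np.array([(80,160),(80,-240),(-80,-240),(-80,160)])/1e3
W=[atz(p,(150+(v+.5)/k-.5,250+(u+.5)/k-.5),.01)[:2] for u,v in px]
th,t,res=fit2d(F,W);print('feeder',np.degrees(th),t,res.round(4).tolist())
p2=pickle.load(open('scene0.pkl','rb'));k=4.4444
px=[(270,597),(42,142),(None,None),(512,490)]
W=[atz(p2,(90+(v+.5)/k-.5,150+(u+.5)/k-.5),.01)[:2] for u,v in [px[0],px[1],px[3]]]
th,t,res=fit2d(F[[0,1,3]],W);print('feeder',np.degrees(th),t,res.round(4).tolist())
k=7.5
px=[(130,97),(715,143),(690,405),(95,360)]
F=np.array([(45,100),(45,-100),(-45,-100),(-45,100)])/1e3
W=[atz(p,(190+(v+.5)/k-.5,100+(u+.5)/k-.5),.03)[:2] for u,v in px]
th,t,res=fit2d(F,W);print('bank',np.degrees(th),t,res.round(4).tolist())
E
```

```text
feeder -5.087236257952291 [ 0.55957439 -0.11751497] [[-0.0013, -0.0016], [-0.0005, 0.0014], [0.0009, 0.0011], [0.0009, -0.0009]]
feeder -5.080069575786595 [ 0.56144672 -0.11706041] [[-0.0013, 0.0007], [-0.0007, 0.0015], [0.002, -0.0022]]
bank -4.603364243510059 [0.50124664 0.31290039] [[-0.0008, -0.0007], [-0.0014, 0.0015], [0.0013, 0.0006], [0.0009, -0.0014]]
```

```bash
cat >> h.py <<'E'
FT=np.array([0.5603,-0.1173]);FY=np.radians(-5.08)
def f2w(x,y,z,t=None,yaw=None):
    t=FT if t is None else t; yaw=FY if yaw is None else yaw
    c,s=np.cos(yaw),np.sin(yaw); return np.array([t[0]+c*x-s*y,t[1]+s*x+c*y,z])
def delta(pw,yaw,s=None):
    s=s or r.read_state(); R0=R.from_quat(s['eef_rot']).as_matrix()
    c,sn=np.cos(yaw),np.sin(yaw)
    Rt=np.array([[c,0,-sn],[sn,0,c],[0,-1,0]])
    return (R0.T@(np.array(pw)-s['ee_pos'])).round(4),np.degrees(R.from_matrix(R0.T@Rt).as_rotvec()).round(2)
E
python3 - <<'E'
from h import *
print(f2w(-40,-52,0) if 0 else f2w(-.04,-.045,.2), delta(f2w(-.04,-.045,.2),FY))
print('home',f2w(.035,.045,.01))
E
```

```text
[ 0.51647252 -0.15858138  0.2       ] (array([-0.6488,  0.0225, -0.5398]), array([-0.  , 80.54,  0.  ]))
home [ 0.59914712 -0.07557589  0.01      ]
```

Request:
arm_command(deltas=[-0.046,0.002,-0.039,0,8,0,-0.093,0.003,-0.077,0,16,0,-0.139,0.005,-0.116,0,24,0,-0.185,0.006,-0.154,0,32,0,-0.232,0.008,-0.193,0,40,0,-0.278,0.01,-0.231,0,48,0,-0.324,0.011,-0.27,0,56,0,-0.371,0.013,-0.308,0,64,0], hand=1)

```text
time: 2.5
ee_pos: [0.3626, 0.1668, 0.2099]
eef_rot: [-0.703, -0.069, 0.069, 0.704]
ft_force: [1.0, 0.3, -0.6]
width: 0.0868
```

```bash
python3 - <<'E'
from h import *
s=r.read_state();print(s['ee_pos'].round(4) , s['joint_positions'].round(2),delta(f2w(-.04,-.045,.2),FY,s))
E
```

```text
[0.3626 0.1668 0.2099] [-0.91 -0.2   0.32  2.04  0.07  1.29 -0.41] (array([ 0.0878,  0.0096, -0.3491]), array([-0.06, 16.28,  0.05]))
```

Request:
arm_command(deltas=[0.012,0.001,-0.05,0,3,0,0.026,0.003,-0.105,0,6,0,0.041,0.004,-0.16,0,9,0,0.055,0.006,-0.216,0,12,0,0.07,0.008,-0.275,0,14,0,0.08,0.009,-0.32,0,15.5,0,0.088,0.0096,-0.349,0,16.3,0,0.088,0.0096,-0.349,0,16.3,0])

```text
time: 3.5
ee_pos: [0.5176, -0.1583, 0.1998]
eef_rot: [0.707, -0.031, 0.031, -0.706]
ft_force: [-0.1, 1.3, 0.1]
width: 0.0865
```

```bash
python3 - <<'E'
from h import *
import pickle
p=snap('wrist','w1.png');pickle.dump(p,open('w1.pkl','wb'));s=p['s'];print(s['ee_pos'].round(4) , s['joint_positions'].round(2),delta(f2w(-.04,-.045,.2),FY,s))
for n,X in dict(gateL=(-.067,-.068,.01),gateR=(-.013,-.068,.01),c_head=(-.04,-.007,.018),stopA=(.06,-.008,.022),padc=(.003,-.05,.01)).items():
    print(n,proj(p,f2w(*X)).round(1))
E
```

```text
[ 0.5176 -0.1583  0.1998] [-0.52  0.2   0.83  1.75 -0.15  1.26  0.26] (array([-0.0011, -0.0002, -0.0004]), array([ 0.1 ,  0.04, -0.02]))
gateL [186.9 228.5]
gateR [187.  279.1]
c_head [130.4 253.7]
stopA [132.2 355.6]
padc [170.7 294.7]
```

View pics/w1.png

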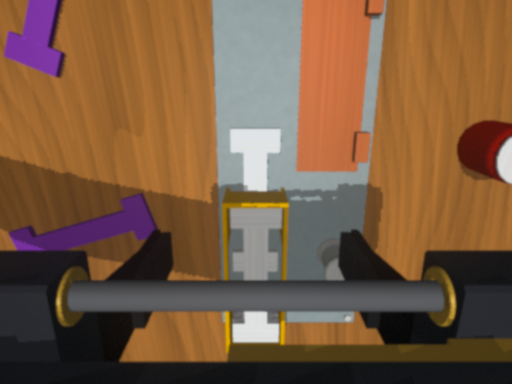

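```bash
python3 - <<'E'
from h import *
im=cv2.imread('pics/w1.png')[110:220,210:390];cv2.imwrite('pics/w1c.png',cv2.resize(im,None,fx=4.4,fy=4.4,interpolation=cv2.INTER_CUBIC))
E
```

```text
(no output)
```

View pics/w1c.png

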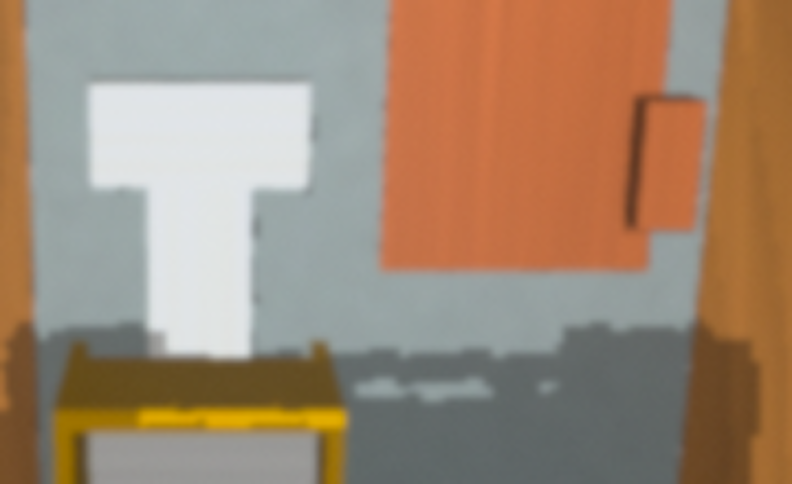

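```bash
cat >> h.py <<'E'
def w2f(X):
    c,s=np.cos(FY),np.sin(FY);d=np.array(X)[:2]-FT;return np.array([c*d[0]+s*d[1],-s*d[0]+c*d[1]])*1e3
E
python3 - <<'E'
from h import *
import pickle
p=pickle.load(open('w1.pkl','rb'))
def m(n,u,v,z): print(n,w2f(atz(p,(110+(v+.5)/4.4-.5,210+(u+.5)/4.4-.5),z)).round(1))
m('headFL',88,82,.018);m('headFR',312,82,.018);m('shL',88,188,.018);m('shR',312,188,.018)
m('waistL',147,250,.018);m('waistR',252,250,.018)
m('pad corner (3,-50)',381,270,.01);m('pad cornerR (67,-50)',648,270,.01)
m('pad left far x3',391,5,.01)
m('stop low corner (60,-38)',630,229,.022);m('stop (60,-8)',640,97,.022)
m('deckL x-80',35,290,.01);m('deckR x80',690,350,.01)
m('gate topL',60,410,.06);m('gate topR',348,410,.06)
print(delta(f2w(-.04,-.045,.1),FY))
E
```

```text
headFL [-63.8  -4.9]
headFR [-13.5  -4.8]
shL [-64.4 -29. ]
shR [-12.9 -29. ]
waistL [-50.9 -43.6]
waistR [-26.5 -43.6]
pad corner (3,-50) [  4.6 -50.3]
pad cornerR (67,-50) [ 68.4 -50.3]
pad left far x3 [ 4.6 11.5]
stop low corner (60,-38) [ 59.8 -37.6]
stop (60,-8) [59.4 -7.5]
deckL x-80 [-78.2 -55.4]
deckR x80 [ 80.4 -70.2]
gate topL [-68.  -68.2]
gate topR [ -7.3 -68.1]
(array([-0.0006,  0.0997, -0.0019]), array([ 0.04,  0.15, -0.04]))
```

Request:
arm_command(deltas=[0.0005,0.03,-0.003,0,0,0,0.0005,0.065,-0.004,0,0,0,0.0005,0.09,-0.005,0,0,0,0.0005,0.1,-0.005,0,0,0,0.0005,0.1,-0.005,0,0,0])

```text
time: 4.18
ee_pos: [0.5175, -0.1602, 0.1]
eef_rot: [-0.706, 0.03, -0.029, 0.707]
ft_force: [0.7, -0.4, -0.1]
width: 0.0867
```

```bash
python3 - <<'E'
from h import *
import pickle
p=snap('wrist','w2.png');pickle.dump(p,open('w2.pkl','wb'));s=p['s'];print(s['ee_pos'].round(4) ,s['ft_force'].round(2), s['time'])
im=cv2.imread('pics/w2.png')[10:260,160:460];cv2.imwrite('pics/w2c.png',cv2.resize(im,None,fx=2.4,fy=2.4,interpolation=cv2.INTER_CUBIC))
E
```

```text
[ 0.5175 -0.1602  0.1   ] [ 0.74 -0.44 -0.12] 4.175
```

View pics/w2c.png

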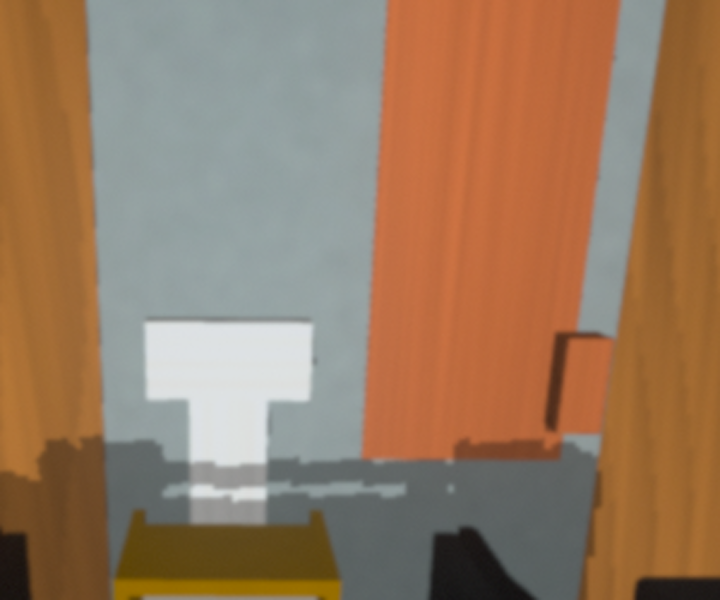

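```bash
python3 - <<'E'
from h import *
import pickle
p=pickle.load(open('w1.pkl','rb'));q=pickle.load(open('w2.pkl','rb'))
A=lambda u,v:(110+(v+.5)/4.4-.5,210+(u+.5)/4.4-.5)
B=lambda u,v:(10+(v+.5)/2.4-.5,160+(u+.5)/2.4-.5)
def m(n,a,b,z):
    X=tri([(p,A(*a)),(q,B(*b))]) if a else np.zeros(3)
    print(n,'tri',w2f(X).round(1),(X[2]*1e3).round(1),'w2',w2f(atz(q,B(*b),z)).round(1))
m('headFL',(88,82),(145,321),.018);m('headFR',(312,82),(312,321),.018)
m('shL',(88,188),(145,400),.018);m('shR',(312,188),(312,400),.018)
m('shLin',(147,188),(189,400),.018);m('shRin',(252,188),(268,400),.018)
m('padcorner 3,-50',(381,270),(361,459),.01);m('padR 67,-50',(648,270),(561,460),.01)
m('stop 60,-38',(630,229),(548,430),.022);m('stop 60,-8',(640,97),(556,333),.022)
m('padfar',None,(387,5),.01);m('deckL',None,(90,50),.01);m('deckL',None,(106,550),.01)
E
```

```text
headFL tri [-64.1  -5.7] 12.5 w2 [-63.4  -4.8]
headFR tri [-12.9  -6.1] 8.3 w2 [-13.9  -4.5]
shL tri [-64.3 -29.3] 16.7 w2 [-64.  -29.1]
shR tri [-12.7 -29.6] 14.8 w2 [-13.1 -28.7]
shLin tri [-50.7 -29.2] 17.0 w2 [-50.6 -29. ]
shRin tri [-26.5 -29.2] 16.6 w2 [-26.5 -28.8]
padcorner 3,-50 tri [  4.5 -50.6] 9.3 w2 [  4.3 -50.5]
padR 67,-50 tri [ 67.7 -49.6] 12.4 w2 [ 68.7 -50.4]
stop 60,-38 tri [ 63.  -40.1] 10.8 w2 [ 58.5 -36.7]
stop 60,-8 tri [ 64.7 -10.2] 3.5 w2 [57.2 -7. ]
padfar tri [-568.5   67.2] 0.0 w2 [ 4.4 81.4]
deckL tri [-568.5   67.2] 0.0 w2 [-77.7  69.7]
deckL tri [-568.5   67.2] 0.0 w2 [-79.2 -83.1]
```

```bash
sed -i 's/^FT=.*/FT=np.array([0.5603,-0.1173])+np.array([.0014*.9961+0*.0004, -.0014*.0885-.0004])/' h.py; python3 - <<'E'
from h import *
print(FT,delta(f2w(-.04,-.0485,.012),FY), r.read_state()['ft_force'])
E
```

```text
Traceback (most recent call last):
  File "h.py", line 33, in f2w
    t=FT if t is None else t; yaw=FY if yaw is None else yaw
                                  ^^
NameError: name 'FY' is not defined. Did you mean: 'FT'?
```

```bash
sed -i 's/^FT=.*/FT=np.array([0.5617,-0.1178]);FY=np.radians(-5.08)/' h.py; python3 - <<'E'
from h import *
print(FT,delta(f2w(-.04,-.0485,.012),FY), r.read_state()['ft_force'])
E
```

```text
[ 0.5617 -0.1178] (array([-0.0003,  0.0887, -0.002 ]), array([-0.02,  0.27,  0.05])) [ 0.3681402  -0.74323234 -0.05498413]
```

Request:
arm_command(deltas=[0,0.03,-0.001,0,0.2,0,0,0.055,-0.002,0,0.2,0,0,0.07,-0.002,0,0.2,0,0,0.08,-0.002,0,0.2,0,0,0.086,-0.002,0,0.2,0,0,0.088,-0.002,0,0.2,0,0,0.088,-0.002,0,0.2,0], hand=0.7)

```text
time: 5.1
ee_pos: [0.5176, -0.1631, 0.0122]
eef_rot: [-0.706, 0.031, -0.031, 0.706]
ft_force: [0.5, 0.4, 0.3]
width: 0.0608
```

```bash
python3 - <<'E'
from h import *
p=snap('wrist','w3.png');s=p['s'];print(s['ee_pos'].round(4) ,s['ft_force'].round(2), s['time'],delta(f2w(-.04,-.0485,.012),FY))
E
```

```text
[ 0.5176 -0.1631  0.0122] [0.51 0.4  0.27] 5.1 (array([-0.0001,  0.0003,  0.0005]), array([-0.01,  0.04,  0.03]))
```

View pics/w3.png

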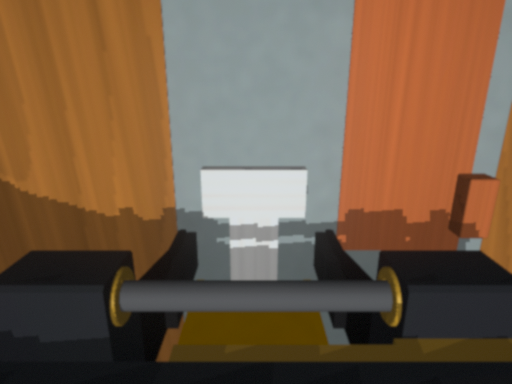

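Request:
arm_command(deltas=[0,0,0,0,0,0,0,0,0,0,0,0,0,0,0,0,0,0,0,0,0,0,0,0], hand=0.1, grip_force=15)

```text
time: 5.65
ee_pos: [0.5174, -0.163, 0.0119]
eef_rot: [-0.706, 0.031, -0.031, 0.706]
ft_force: [-0.6, 0.6, 0.6]
width: 0.029
```

Request:
arm_command(deltas=[0,0,0,0,0,0,0,0,0,0,0,0])

```text
time: 5.9
ee_pos: [0.5174, -0.163, 0.0119]
eef_rot: [-0.706, 0.031, -0.031, 0.706]
ft_force: [-0.2, 0.9, 0.4]
width: 0.0239
```

Request:
arm_command(deltas=[0,0,0.005,0,0,0,0,0,0.013,0,0,0,0,0,0.022,0,0,0,0,0,0.031,0,0,0,0,0,0.04,0,0,0,0,0,0.048,0,0,0,0,0,0.055,0,0,0,0,0,0.06,0,0,0])

```text
time: 6.9
ee_pos: [0.5227, -0.1027, 0.0119]
eef_rot: [-0.706, 0.031, -0.031, 0.706]
ft_force: [-0.2, -2.7, -0.1]
width: 0.0239
```

```bash
python3 - <<'E'
from h import *
s=r.read_state();print(w2f(s['ee_pos']),s['ee_pos'][2] ,s['ft_force'].round(2), s['width'])
E
```

```text
[-40.16736956  11.59932933] 0.011903830430384354 [-0.17 -2.7  -0.14] 0.023855652209067525
```

Request:
arm_command(deltas=[0,0,0.006,0,0,0,0,0,0.015,0,0,0,0,0,0.025,0,0,0,0,0,0.036,0,0,0,0,0,0.047,0,0,0,0,0,0.058,0,0,0,0,0,0.066,0,0,0,0,0,0.0694,0,0,0])

```text
time: 7.9
ee_pos: [0.5288, -0.0334, 0.0119]
eef_rot: [-0.706, 0.031, -0.031, 0.707]
ft_force: [0.8, -0.4, -0.8]
width: 0.0236
```

```bash
python3 - <<'E'
from h import *
p=snap('wrist','w4.png');s=p['s'];print(w2f(s['ee_pos']),s['ee_pos'][2] ,s['ft_force'].round(2), s['width'])
snap('scene','s4.png')
im=cv2.imread('pics/s4.png')[90:225,150:275];cv2.imwrite('pics/s4c.png',cv2.resize(im,None,fx=4.44,fy=4.44,interpolation=cv2.INTER_CUBIC))
E
```

```text
[-40.21753572  81.16153933] 0.011911417213561051 [ 0.78 -0.36 -0.81] 0.023627767813074536
```

View pics/w4.png

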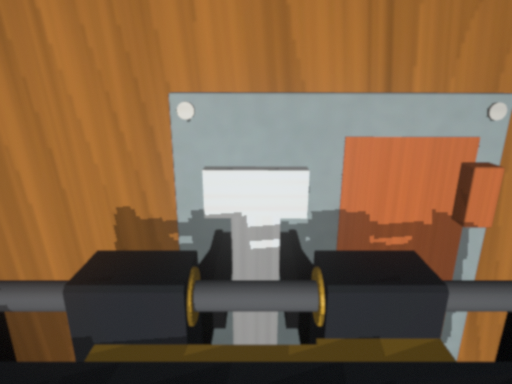

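View pics/s4c.png

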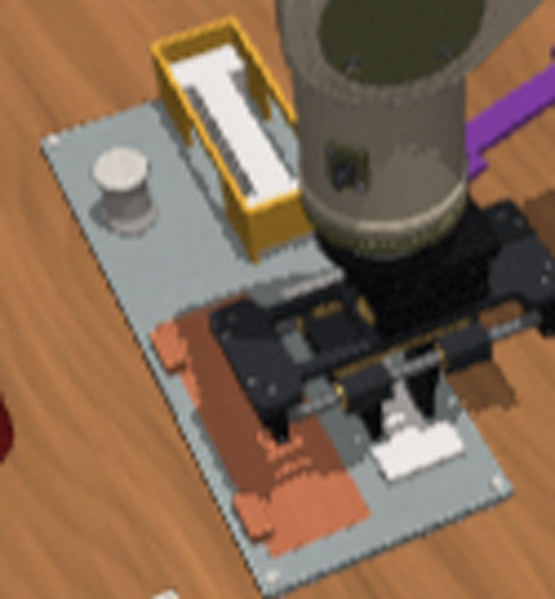

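Request:
arm_command(deltas=[0.006,0,0,0,0,0,0.016,0,0,0,0,0,0.027,0,0,0,0,0,0.038,0,0,0,0,0,0.05,0,0,0,0,0,0.06,0,0,0,0,0,0.068,0,0,0,0,0,0.071,0,0,0,0,0])

```text
time: 9.0
ee_pos: [0.5998, -0.0404, 0.0119]
eef_rot: [-0.706, 0.031, -0.031, 0.706]
ft_force: [-2.6, 1.0, 3.8]
width: 0.0241
```

```bash
python3 - <<'E'
from h import *
p=snap('wrist','w5.png');s=p['s'];print(w2f(s['ee_pos']),s['ee_pos'][2] ,s['ft_force'].round(2), s['width'])
E
```

```text
[31.08047517 80.4338662 ] 0.011910437731186808 [-2.64  1.03  3.83] 0.024087214176948497
```

View pics/w5.png

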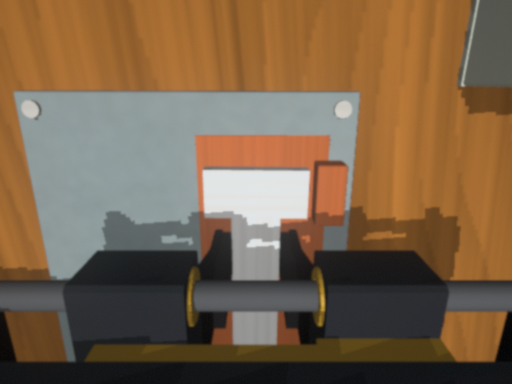

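```bash
python3 - <<'E'
from h import *
import pickle
p=r.camera('wrist');p['s']=r.read_state();pickle.dump(p,open('w5.pkl','wb'))
im=cv2.imread('pics/w5.png')[80:240,180:380];cv2.imwrite('pics/w5c.png',cv2.resize(im,None,fx=3.7,fy=3.7,interpolation=cv2.INTER_CUBIC))
E
```

```text
(no output)
```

View pics/w5c.png

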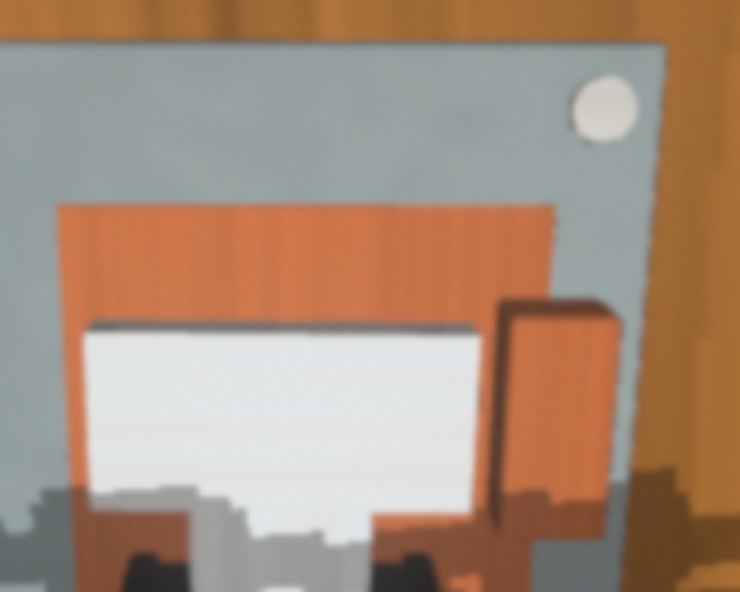

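```bash
python3 - <<'E'
from h import *
import pickle
p=pickle.load(open('w5.pkl','rb'))
def m(n,u,v,z): print(n,w2f(atz(p,(80+(v+.5)/3.7-.5,180+(u+.5)/3.7-.5),z)).round(1))
m('headFL',84,333,.018);m('headFR',481,333,.018);m('shL',91,512,.018);m('shR',472,514,.018)
m('pad(3,140)',58,205,.01);m('pad(67,140)',554,205,.01);m('stop base(60,128)',500,302,.01);m('stop top(60,128)',512,317,.022);m('stop base (60,98)',492,530,.01)
m('deck(80,160)',664,44,.01)
E
```

```text
headFL [  7.4 124.9]
headFR [ 57.2 125. ]
shL [  7.2 100.7]
shR [ 57.2 100.5]
pad(3,140) [  3.5 139.8]
pad(67,140) [ 67.1 139.9]
stop base(60,128) [ 60.8 127.2]
stop top(60,128) [ 60.3 128. ]
stop base (60,98) [61.4 94.9]
deck(80,160) [ 79.3 159.7]
```

Request:
arm_command(deltas=[0,0,0,0,0,0,0,0,0,0,0,0,0,0,0,0,0,0], hand=0.4)

```text
time: 9.48
ee_pos: [0.5994, -0.0403, 0.0119]
eef_rot: [-0.706, 0.031, -0.031, 0.706]
ft_force: [0.4, 0.2, -1.2]
width: 0.0341
```

Request:
arm_command(deltas=[0,0,-0.005,0,0,0,0,0,-0.015,0,0,0,0,0,-0.025,0,0,0,0,0,-0.033,0,0,0,0,0,-0.0355,0,0,0,0,0,-0.0355,0,0,0])

```text
time: 10.22
ee_pos: [0.5963, -0.0758, 0.0119]
eef_rot: [-0.706, 0.031, -0.031, 0.706]
ft_force: [0.6, 0.3, 1.2]
width: 0.0347
```

```bash
python3 - <<'E'
from h import *
p=snap('wrist','w6.png');s=p['s'];print(w2f(s['ee_pos']),s['ee_pos'][2] ,s['ft_force'].round(2), s['width'],delta(f2w(.035,.045,.012),FY))
E
```

```text
[30.77712351 44.90820714] 0.011890794589349156 [0.58 0.27 1.24] 0.03472014566756784 (array([ 0.0042, -0.0001, -0.0003]), array([-0.02,  0.05, -0.  ]))
```

View pics/w6.png

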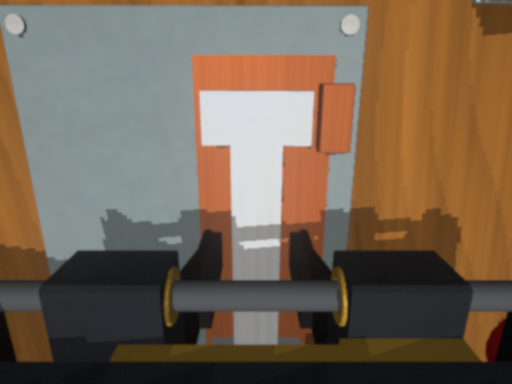

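Request:
arm_command(deltas=[0.003,0,0,0,0,0,0.005,0,0,0,0,0,0.0065,0,0,0,0,0,0.008,0,0,0,0,0,0.008,0,0,0,0,0])

```text
time: 10.9
ee_pos: [0.6044, -0.0764, 0.0119]
eef_rot: [-0.706, 0.031, -0.031, 0.706]
ft_force: [0.4, -0.4, 0.3]
width: 0.0348
```

Request:
arm_command(deltas=[0.0005,0,0,0,0,0,0.001,0,0,0,0,0,0.001,0,0,0,0,0])

```text
time: 11.28
ee_pos: [0.6053, -0.0764, 0.0119]
eef_rot: [-0.706, 0.031, -0.031, 0.706]
ft_force: [-1.6, -0.7, 0.4]
width: 0.0344
```

Request:
arm_command(deltas=[0.0005,0,0,0,0,0,0.001,0,0,0,0,0,0.001,0,0,0,0,0])

```text
time: 11.65
ee_pos: [0.6054, -0.0765, 0.0118]
eef_rot: [-0.706, 0.032, -0.03, 0.707]
ft_force: [-6.3, 1.1, 5.3]
width: 0.0352
```

Request:
arm_command(deltas=[0.0005,0,0,0,0,0,0.001,0,0,0,0,0,0.001,0,0,0,0,0])

```text
time: 12.02
ee_pos: [0.6054, -0.0765, 0.0117]
eef_rot: [-0.706, 0.033, -0.03, 0.707]
ft_force: [-9.7, 1.0, 8.7]
width: 0.0346
```

```bash
python3 - <<'E'
from h import *
import pickle
p=snap('wrist','w7.png');s=p['s'];print(w2f(s['ee_pos']),s['ee_pos'][2] ,s['ft_force'].round(2),s['torque'].round(2), s['width'])
pickle.dump(p,open('w7.pkl','wb'))
im=cv2.imread('pics/w7.png')[80:170,180:380];cv2.imwrite('pics/w7c.png',cv2.resize(im,None,fx=4,fy=4,interpolation=cv2.INTER_CUBIC))
E
```

```text
[39.90135494 44.99609252] 0.011698895862990333 [-9.69  1.03  8.71] [ 0.34  2.58 -0.03] 0.034626539032851504
```

View pics/w7c.png

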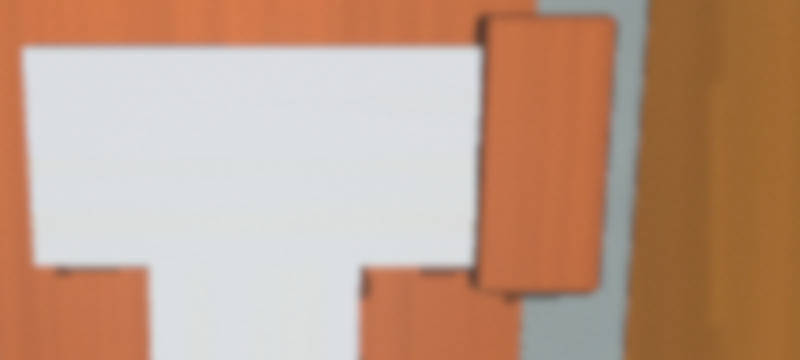

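Request:
arm_command(deltas=[-0.002,0,0,0,0,0,-0.005,0,0,0,0,0,-0.007,0,0,0,0,0,-0.007,0,0,0,0,0])

```text
time: 12.58
ee_pos: [0.6004, -0.076, 0.012]
eef_rot: [-0.706, 0.031, -0.031, 0.706]
ft_force: [0.7, -0.3, -0.3]
width: 0.0349
```

Request:
arm_command(deltas=[0,-0.01,0,0,0,0,0,-0.03,0,0,0,0,0,-0.06,0,0,0,0,0,-0.1,0,0,0,0,0,-0.14,0,0,0,0,0,-0.178,-0.02,0,0,0,0,-0.188,-0.05,0,0,0,0,-0.188,-0.06,0,0,0])

```text
time: 13.58
ee_pos: [0.5952, -0.1382, 0.2022]
eef_rot: [0.707, -0.031, 0.033, -0.706]
ft_force: [0.3, 0.3, -0.4]
width: 0.035
```

```bash
python3 - <<'E'
from h import *
import pickle
p=snap('wrist','w8.png');s=p['s'];print(w2f(s['ee_pos']),s['ee_pos'].round(4) ,s['ft_force'].round(2))
pickle.dump(p,open('w8.pkl','wb'))
E
```

```text
[ 35.13714815 -17.38120867] [ 0.5952 -0.1382  0.2022] [ 0.27  0.25 -0.36]
```

View pics/w8.png

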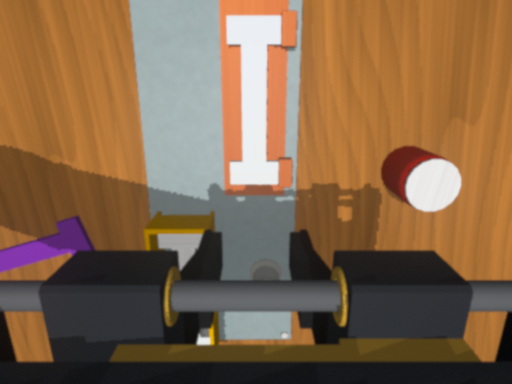

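```bash
python3 - <<'E'
from h import *
im=cv2.imread('pics/w8.png')[0:220,140:320];cv2.imwrite('pics/w8c.png',cv2.resize(im[:200],None,fx=3,fy=3,interpolation=cv2.INTER_CUBIC))
im=cv2.imread('pics/w8.png')[150:200,200:320];cv2.imwrite('pics/w8d.png',cv2.resize(im,None,fx=6,fy=6,interpolation=cv2.INTER_CUBIC))
E
```

```text
(no output)
```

View pics/w8c.png

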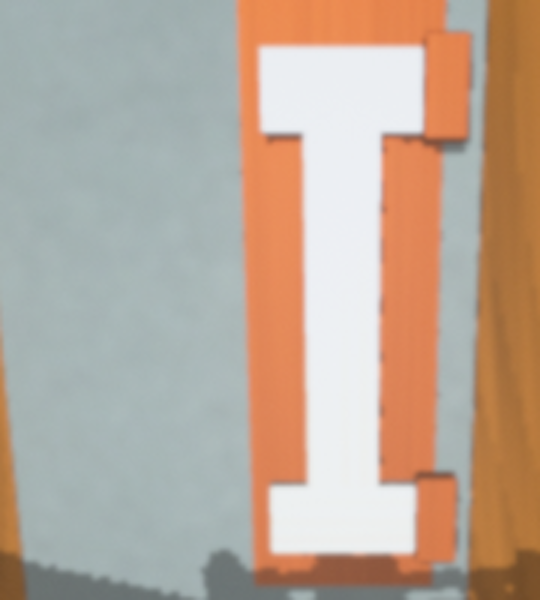

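View pics/w8d.png

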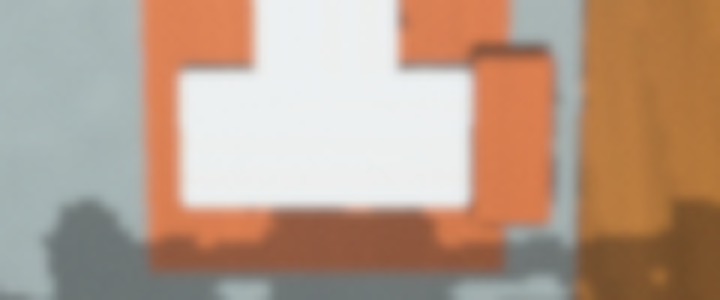

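```bash
cat >> h.py <<'E'
BT=np.array([0.5012,0.3129]);BY=np.radians(-4.6)
def b2w(x,y,z): return f2w(x,y,z,BT,BY)
def w2b(X):
    c,s=np.cos(BY),np.sin(BY);d=np.array(X)[:2]-BT;return np.append(np.array([c*d[0]+s*d[1],-s*d[0]+c*d[1]]),X[2] if len(X)>2 else 0)*1e3
E
python3 - <<'E'
from h import *
print(b2w(-.0196,-.072,.08),delta(b2w(-.03,-.10,.2),BY))
E
```

```text
[0.47588881 0.24270382 0.08      ] (array([-0.163 ,  0.0006,  0.3406]), array([ 0.02, -0.62,  0.08]))
```

Request:
arm_command(deltas=[-0.012,0,0.025,0,0,0,-0.036,0,0.075,0,0,0,-0.062,0,0.13,0,-0.2,0,-0.088,0,0.185,0,-0.3,0,-0.115,0,0.24,0,-0.5,0,-0.14,0,0.293,0,-0.6,0,-0.158,0,0.33,0,-0.6,0,-0.163,0,0.34,0,-0.6,0], hand=0)

```text
time: 14.62
ee_pos: [0.4604, 0.2208, 0.1994]
eef_rot: [0.707, -0.026, 0.025, -0.707]
ft_force: [0.8, -0.5, -0.3]
width: 0.0001
```

Request:
arm_command(deltas=[0,0,0,0,0,0,0,0,0,0,0,0])

```text
time: 14.88
ee_pos: [0.463, 0.2158, 0.1998]
eef_rot: [0.707, -0.028, 0.028, -0.706]
ft_force: [1.2, 0.0, -0.7]
width: 0.0007
```

```bash
python3 - <<'E'
from h import *
import pickle
p=snap('wrist','w9.png');s=p['s'];print(w2b(s['ee_pos']),s['ee_pos'].round(4) ,s['joint_positions'].round(2),s['width'])
pickle.dump(p,open('w9.pkl','wb'))
for q in ['blue_a_tip','black_a_tip']:
  print(q,[(np.round(b['centre'],1).tolist(),round(b['conf'],2)) for b in r.boxes_of(p,q)])
print([proj(p,b2w(-.0196,y,.0805)).round(0) for y in (-.072,-.036,0,.036)])
E
```

```text
[-30.23977187 -99.86536597 199.82974907] [0.463  0.2158 0.1998] [-1.09  0.09  0.61  1.82 -0.05  1.25 -0.55] 0.000697187449844877
blue_a_tip [([100.9, 271.9], 0.93)]
black_a_tip [([330.3, 409.9], 0.62), ([104.5, 271.2], 0.6)]
[array([153., 267.]), array([108., 268.]), array([ 60., 269.]), array([  7., 269.])]
```

View pics/w9.png

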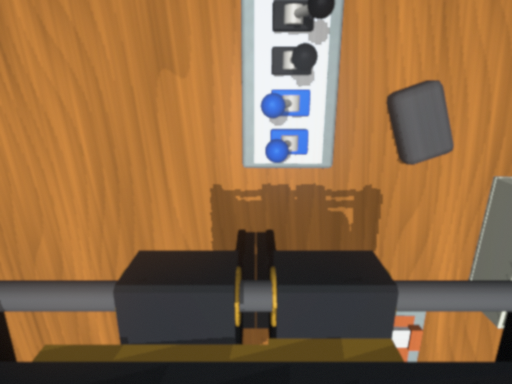

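```bash
python3 - <<'E'
from h import *
import pickle
p=pickle.load(open('w9.pkl','rb'))
im=cv2.imread('pics/w9.png')[0:180,230:350];cv2.imwrite('pics/w9c.png',cv2.resize(im,None,fx=3.3,fy=3.3,interpolation=cv2.INTER_CUBIC))
print(w2b(atz(p,(166,243),.03)),w2b(atz(p,(166,332),.03)),w2b(atz(p,(2,243),.03)),w2b(atz(p,(2,343),.03)))
print(w2b(atz(p,(150,277),.0805)),w2b(atz(p,(104,273),.0805)),w2b(atz(p,(57,304),.0805)))
E
```

```text
[-41.75924325 -95.34165642  30.        ] [ 46.08932184 -95.2029337   30.        ] [-40.40101683  49.45073795  30.        ] [45.70937312 49.55171765 30.        ]
[-11.69479048 -69.80082799  80.5       ] [-15.61090096 -32.94529898  80.5       ] [ 7.44503213  1.90024624 80.5       ]
```

View pics/w9c.png

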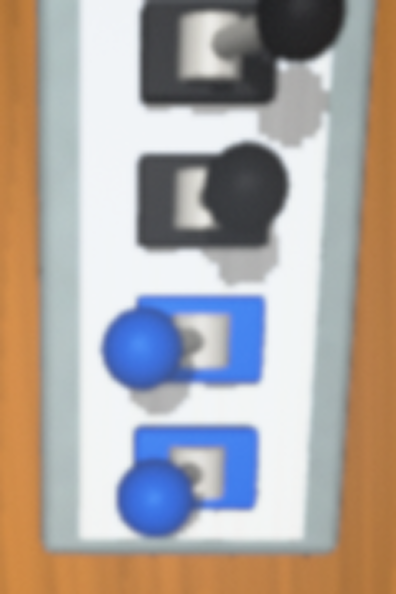

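```bash
python3 - <<'E'
from h import *
print(delta(b2w(-.058,-.070,.13),BY))
E
```

```text
(array([-0.0277,  0.0699,  0.0296]), array([0.  , 0.05, 0.  ]))
```

Request:
arm_command(deltas=[-0.014,0.01,0.015,0,0,0,-0.028,0.035,0.03,0,0,0,-0.028,0.07,0.03,0,0,0,-0.028,0.1,0.03,0,0,0,-0.028,0.12,0.03,0,0,0,-0.028,0.127,0.03,0,0,0,-0.028,0.127,0.03,0,0,0])

```text
time: 15.9
ee_pos: [0.4372, 0.2489, 0.0731]
eef_rot: [0.707, -0.028, 0.028, -0.706]
ft_force: [-0.4, 0.5, 0.5]
width: 0.0009
```

```bash
python3 - <<'E'
from h import *
import pickle
p=snap('wrist','w10.png');s=p['s'];print(w2b(s['ee_pos']),s['ft_force'].round(2),s['width'],delta(b2w(-.058,-.070,.073),BY))
pickle.dump(p,open('w10.pkl','wb'))
q=pickle.load(open('w9.pkl','rb'))
E
```

```text
[-58.61177236 -68.91943745  73.1005876 ] [-0.37  0.46  0.53] 0.0008542071814291875 (array([ 0.0004,  0.0006, -0.0014]), array([-0.03,  0.12,  0.03]))
```

View pics/w10.png

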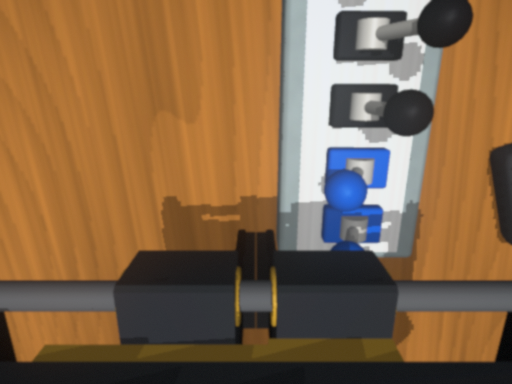

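```bash
python3 - <<'E'
from h import *
import pickle
p=pickle.load(open('w10.pkl','rb'));q=pickle.load(open('w9.pkl','rb'))
print(w2b(tri([(q,(104,273)),(p,(189,346))])),w2b(tri([(q,(56,304)),(p,(113,408))])),w2b(atz(p,(189,346),.08)))
print(w2b(tri([(q,(166,243)),(p,(250,280))])), w2b(tri([(q,(166,331.5)),(p,(254,413))])))
E
```

```text
[-15.70467452 -32.89556543  81.82313906] [ 6.65060405  2.14019943 85.96339715] [-15.23125866 -33.48250257  80.        ]
[-41.36269402 -97.92978709  17.41697199] [ 46.44565931 -94.86476466  28.92248973]
```

Request:
arm_command(deltas=[0.008,0,-0.001,0,0,0,0.018,0,-0.001,0,0,0,0.026,0,-0.001,0,0,0,0.034,0,-0.001,0,0,0,0.041,0,-0.001,0,0,0,0.046,0,-0.001,0,0,0,0.05,0,-0.001,0,0,0,0.05,0,-0.001,0,0,0])

```text
time: 16.95
ee_pos: [0.4871, 0.2443, 0.0729]
eef_rot: [0.707, -0.027, 0.028, -0.707]
ft_force: [0.4, 0.4, 0.4]
width: 0.0009
```

```bash
python3 - <<'E'
from h import *
p=snap('wrist','w11.png');s=p['s'];print(w2b(s['ee_pos']),s['ft_force'].round(2),s['torque'].round(2))
snap('scene','s11.png')
im=cv2.imread('pics/s11.png')[200:350,220:420];cv2.imwrite('pics/s11c.png',cv2.resize(im,None,fx=4,fy=4,interpolation=cv2.INTER_CUBIC))
E
```

```text
[ -8.51954991 -69.55443398  72.92114124] [0.39 0.36 0.37] [-0.07  0.08  0.02]
```

View pics/w11.png

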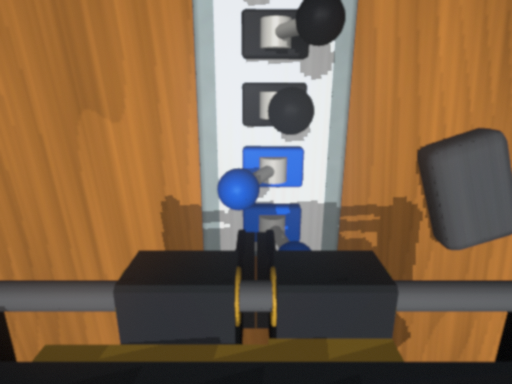

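View pics/s11c.png

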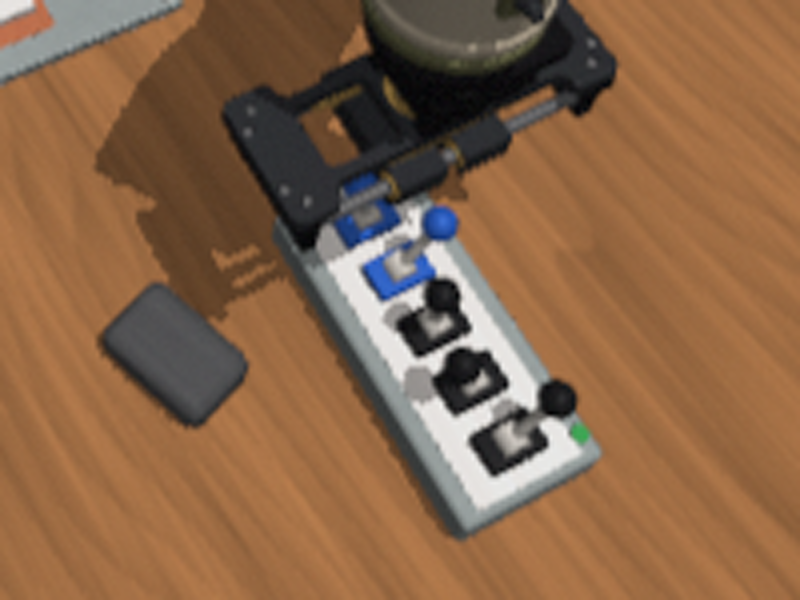

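Request:
arm_command(deltas=[0.003,0,0,0,0,0,0.006,0,0,0,0,0,0.008,0,0,0,0,0])

```text
time: 17.42
ee_pos: [0.4946, 0.2437, 0.0727]
eef_rot: [0.707, -0.028, 0.027, -0.707]
ft_force: [-1.9, 0.2, -2.1]
width: 0.0002
```

Request:
arm_command(deltas=[0.001,0,0,0,0,0,0.002,0,0,0,0,0,0.003,0,0,0,0,0])

```text
time: 17.8
ee_pos: [0.4976, 0.2435, 0.0729]
eef_rot: [-0.707, 0.027, -0.027, 0.707]
ft_force: [-0.7, -0.0, -1.7]
width: 0.0008
```

Request:
arm_command(deltas=[0.001,0,0,0,0,0,0.002,0,0,0,0,0,0.002,0,0,0,0,0])

```text
time: 18.18
ee_pos: [0.4982, 0.2435, 0.0727]
eef_rot: [0.707, -0.028, 0.026, -0.706]
ft_force: [-9.0, 0.3, 3.6]
width: 0.0004
```

Request:
arm_command(deltas=[-0.006,0,0,0,0,0,-0.02,0,0,0,0,0,-0.04,0,0,0,0,0,-0.062,0,0.005,0,0,0,-0.062,0,0.025,0,0,0,-0.062,0,0.0365,0,0,0,-0.062,0,0.0365,0,0,0])

```text
time: 19.05
ee_pos: [0.4412, 0.2856, 0.0729]
eef_rot: [0.707, -0.027, 0.027, -0.707]
ft_force: [0.0, -0.1, -0.4]
width: 0.0006
```

```bash
python3 - <<'E'
from h import *
s=r.read_state();print(w2b(s['ee_pos']),s['ft_force'].round(2),delta(b2w(-.058,-.033,.073),BY))
E
```

```text
[-57.64443173 -32.06815861  72.93047904] [ 0.01 -0.07 -0.36] (array([-0.0004, -0.0001, -0.0009]), array([0.  , 0.23, 0.04]))
```

Request:
arm_command(deltas=[0.01,0,-0.001,0,0,0,0.02,0,-0.001,0,0,0,0.028,0,-0.001,0,0,0,0.035,0,-0.001,0,0,0,0.042,0,-0.001,0,0,0,0.048,0,-0.001,0,0,0,0.053,0,-0.001,0,0,0,0.056,0,-0.001,0,0,0])

```text
time: 20.05
ee_pos: [0.4966, 0.2791, 0.0728]
eef_rot: [0.707, -0.028, 0.027, -0.707]
ft_force: [-1.3, 0.2, -0.9]
width: 0.0004
```

Request:
arm_command(deltas=[0.001,0,0,0,0,0,0.002,0,0,0,0,0,0.003,0,0,0,0,0])

```text
time: 20.42
ee_pos: [0.4993, 0.279, 0.0728]
eef_rot: [0.707, -0.027, 0.027, -0.707]
ft_force: [-1.8, 0.4, -2.0]
width: 0.0006
```

Request:
arm_command(deltas=[0.001,0,0,0,0,0,0.002,0,0,0,0,0,0.002,0,0,0,0,0])

```text
time: 20.8
ee_pos: [0.5009, 0.2789, 0.0728]
eef_rot: [0.707, -0.028, 0.027, -0.707]
ft_force: [-5.4, -0.0, -0.0]
width: 0.0006
```

Request:
arm_command(deltas=[0.001,0,0,0,0,0,0.0015,0,0,0,0,0,0.0015,0,0,0,0,0])

```text
time: 21.18
ee_pos: [0.5012, 0.279, 0.0727]
eef_rot: [0.707, -0.028, 0.026, -0.706]
ft_force: [-10.3, -0.9, 4.4]
width: 0.0005
```

Request:
arm_command(deltas=[-0.006,0,0,0,0,0,-0.02,0,0,0,0,0,-0.04,0,0,0,0,0,-0.063,-0.01,0,0,0,0,-0.063,-0.05,-0.02,0,0,0,-0.063,-0.1,-0.05,0,0,0,-0.063,-0.12,-0.08,0,0,0,-0.063,-0.12,-0.08,0,0,0])

```text
time: 22.18
ee_pos: [0.4348, 0.2025, 0.1948]
eef_rot: [-0.705, 0.027, -0.029, 0.708]
ft_force: [0.9, 0.2, -0.8]
width: 0.0004
```

```bash
python3 - <<'E'
from h import *
import pickle
p=snap('wrist','w12.png');s=p['s'];print(w2b(s['ee_pos']),s['ft_force'].round(2),s['time'])
pickle.dump(p,open('w12.pkl','wb'))
snap('scene','s12.png');snap('top','t12.png')
im=cv2.imread('pics/s12.png')[60:360,100:400];cv2.imwrite('pics/s12c.png',cv2.resize(im,None,fx=2,fy=2,interpolation=cv2.INTER_CUBIC))
im=cv2.imread('pics/w12.png')[0:260,170:370];cv2.imwrite('pics/w12c.png',cv2.resize(im,None,fx=2.3,fy=2.3,interpolation=cv2.INTER_CUBIC))
E
```

```text
[ -57.2883786  -115.32474266  194.8163308 ] [ 0.85  0.16 -0.77] 22.175
```

View pics/w12c.png

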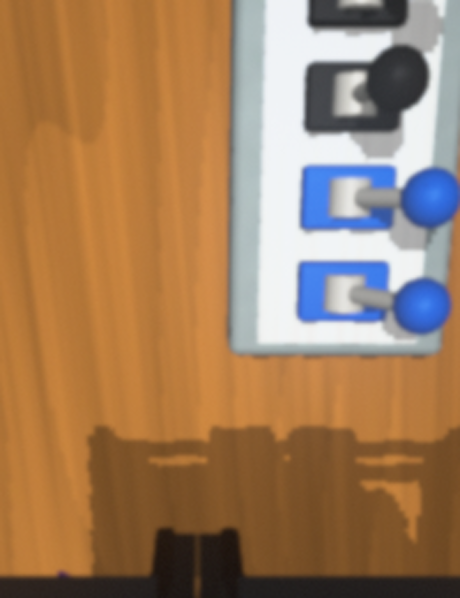

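View pics/s12c.png

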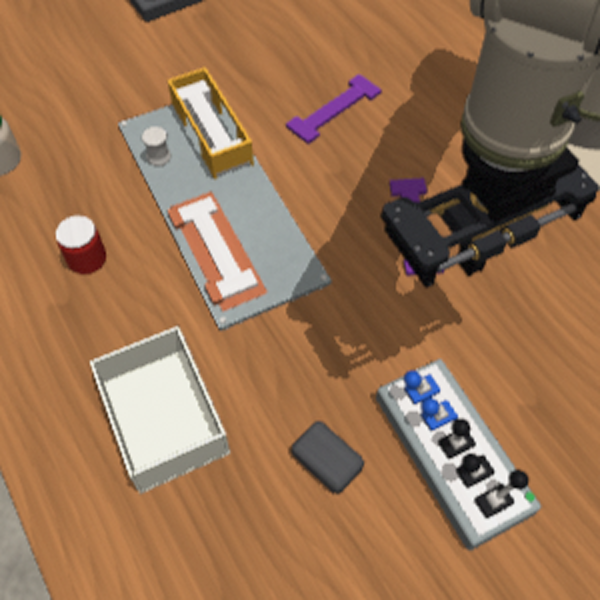

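View pics/t12.png

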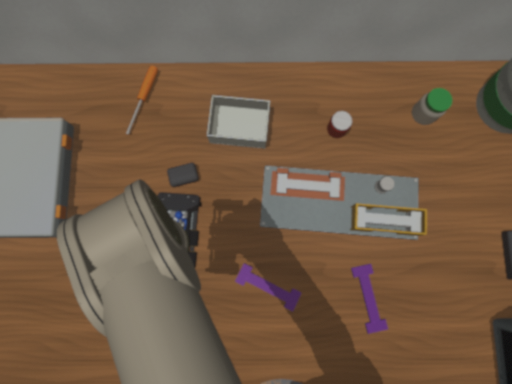

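```bash
python3 - <<'E'
from h import *
import pickle
p=pickle.load(open('w12.pkl','rb'))
B=lambda u,v:((v+.5)/2.3-.5,170+(u+.5)/2.3-.5)
print(w2b(atz(p,B(432,197),.0805)),w2b(atz(p,B(422,305),.0805)),'black',w2b(atz(p,B(398,78),.086)))
print(w2b(atz(p,B(232,350),.03)),w2b(atz(p,B(440,350),.03)))
E
```

```text
[ 22.20507629 -33.72096268  80.5       ] [ 21.88762724 -69.59221798  80.5       ] black [ 6.80816158  2.01561408 86.        ]
[-41.54658396 -94.97935746  30.        ] [ 45.36654591 -94.97749089  30.        ]
```

```bash
python3 - <<'E'
from h import *
print(r.close_job())
E
```

```text
the job is handed in; nothing more can be done
None
```

I drew the bottom coupon out of the chute and slid it along the deck onto the copper pad. I then flipped both blue toggles on and handed the job in at about 22 s of the 59 s allowed.

**Coupon:**
- I gripped it by the waist for the draw. I then let go and pushed it at mid-length against the two stops, up to about 10 N.
- The wrist view afterwards showed both heads against the stops and the plate wholly on the pad.
- The height read steady at 12 mm throughout the drag, so the coupon was not lifted.

**Stack:** the other coupons were still in the chute in the last pictures. I did not count them there or measure how far they sank.

**Toggles:**
- I pushed each blue toggle until it hit its end stop, at 9–10 N.
- Both balls then measured about 20 mm past the bank's middle line. Fully on is 19.6 mm.
- The black toggle next to the blue ones measured unmoved. I judged the other two by eye from the scene camera.

**Other objects:** the weight, dolly block, tub and tin looked unmoved in the last pictures.

**Measurements that disagreed:**
- The first overhead estimates were off by about 1.4 mm for the feeder and 2–3 mm for the bank. I corrected both with the wrist camera before making contact.
- Some two-view height readings of the coupon's front edge came out 6–10 mm low, so I relied on its shoulder corners, which agreed with the stated height.
- During the last push against the stops the wrist also read about 9 N upward. It went away when I backed off, and I did not find the cause.

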